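# Put the ultrasonic cleaner's basket and lid back on

## Task

The bench-top ultrasonic parts cleaner has been drained and wiped out for the night. Put its wire basket from the drip tray back into the tank, standing flat on the tank floor, then set the loose steel lid on the tank's rim so that it sits fully down and level all round. Set both down rather than dropping them, and leave everything else on the bench where it is.

Things in the scene. Friction and masses are not known exactly. Their poses are not given: they have to be found in the camera images.
- cleaner: Bench-top ultrasonic cleaner, fixed: steel box 175 mm wide (its y), 160 mm deep (its x), 210 mm tall, open on top, black control panel on its +x side. Origin on the bench under its middle. The tank mouth is 150 mm along y, 137 mm along x and goes straight down 100 mm; the flat rim around it is about 12 mm wide.
- tank_rim (a point): Centre of the tank mouth at the height of the flat rim (210 mm above the bench); axes as the cleaner's.
- tank_floor (a point): Centre of the flat tank floor, 100 mm below the rim (110 mm above the bench); axes as the cleaner's.
- basket: Wire basket, 118 mm long (its y), 104 mm wide (its x), side walls 50 mm high, on four feet, about 0.25 kg; it starts standing on the floor of the drip tray. A rigid wire bail rises over its middle to 85 mm. Origin at the centre of the underside of the feet, z up.
- lid: Loose steel lid, about 0.3 kg, lying right way up on the bench. Plate 168 mm (its y) x 154 mm (x), 2.5 mm thick; under it a step 142 x 129 mm, 8 mm deep, narrowing by 2 mm a side, drops into the tank mouth with 4 mm play a side. Either way round (half a turn) fits. Origin: centre of the step's underside, 8 mm below the plate's underside, so 8 mm below the rim when the lid is on.
- drip_tray: Fixed shallow grey tray 200 mm (x) x 180 mm (y), walls 18 mm high, floor 3 mm thick; origin on the bench under its centre.
- spray_can: White aerosol can with a black cap, 66 mm across, 205 mm tall, standing; origin at the centre of its base. Not part of the job.
- wrench: Steel wrench 200 mm long lying on the bench, along its x. Not part of the job.
- laptop: Open laptop at the right end of the bench, 345 x 235 mm, screen up to about 230 mm; fixed. Origin under its middle. Not part of the job.
- lid_grip (a point): Centre of the bar of the lid's fixed black bow handle, 35.5 mm above the lid's origin. The bar runs along the lid's y, straight and free over 70 mm, 16 mm wide (x) and 14 mm high, with 18 mm of free space between plate and bar. Axes as the lid's.
- basket_grip (a point): Centre of the straight black grip on the basket's bail, 77 mm above the basket's origin; the grip is 64 mm long along the basket's y and 16 x 16 mm in section. Axes as the basket's.
- oil_filter: Black screw-on oil filter standing on the bench, 76 mm across, 90 mm tall; origin at the centre of its base. Not part of the job.
Not all that is in view belongs to the job. Leave any green or orange look-alike of the basket alone.

How it is judged:
By the outcome, as a careful person would: the job done as asked, in the order asked, and still so for the second after the job is handed in, with the robot touching nothing.
It also fails if it takes over 66 s, if anything falls off the work surface, if the arm or the gripper's body presses on something with over 40 N, if the wrist force passes 120 N, or if a joint passes its speed limit or range.

## Robot

A 6-joint arm with a two-finger parallel gripper is mounted at the origin on the work surface. World frame = base frame: x ahead of the robot, y to its left, z up, the work surface at z = 0. Lengths are in m, angles in degrees, forces in N, time in s.
With the tool pointing down it reaches from about 0.325 to 0.775 m from the base axis. Payload 9.3 kg.
Tool frame: the origin (TCP) lies between the finger pads; the fingertips stand 25 mm ahead of it and the grasp point (between the pads) lies 6 mm ahead of it (arm.tip_reach is the distance from the TCP to the fingertips, in m); z points along the fingers, y is the line along which they close (so a half turn about z gives the same grasp; the last joint's range is limited). The gripper opens to 85 mm and grips with 20 to 120 N. Pads are 22 mm wide; open, the fingers measure 114 mm over their backs; the gripper's body (76 mm by 85 mm) begins 54 mm behind the grasp point. The pads swing forward as they close: fully open they stand 13 mm farther back than shut.
Start: joints at [67.517, 14.817, 1.232, 76.415, 0, 81.257], TCP at [0.131, 0.534, 0.256] pointing down, gripper open.
Joint ranges: [-174.27, 174.27], [-52.1, 104.24], [-59.71, 78.15], [-110.17, 111.67], [-87.03, 83.33], [-180, 180]. Speed limits (degrees/s): [127.2, 127.2, 159.86, 180, 180, 180].

## Interface

Orientations are given as a 3x3 rotation matrix whose columns are the frame's x, y, z axes.
In Python, from plant import arm, get_image gives the robot as it stands.
- The arm moves only by the tool step_arm, never from a script. Its argument "commands" is one flat list of numbers, 6 for each row, row after row: the shift along the tool's x, y, z in m, then the turn, a rotation vector about the tool's x, y, z in rad. In form: [dx, dy, dz, ax, ay, az, dx, dy, dz, ax, ay, az, ...]. A call has 1 to 12 rows; each row shifts and turns the commanded pose from where the row before left it, along the tool's axes as they then stand; what a row does not reach is not made up. A row lasts 1/10 s, in which the tool goes at most 50 mm and 8.59 degrees, less where a joint would pass 70% of its speed; a pose out of reach is approached as far as the arm can. A call with a gripper value outside its range is refused whole. "jaw" is the finger opening in m, from 0 to 0.0854, set as the call begins (left out, the last holds). The fingers move at their own pace and stop on an object; "force" is the grip in N (left out, the last holds). Time passes only in rows, so rows that do not move let the fingers close. It gives the time, the measured TCP pose, the force, the opening and the grip force at its end, in the units of the state.
- arm.get_obs(): the state, without advancing time (a new reading comes with each control period).
- get_image(name): name is "scene" or "top"; returns a dict with "img" (384x512x3 uint8, blue, green, red), "K" (3x3 intrinsics, pixels), "R" (3x3) and "t" (3): a world point X has camera coordinates R X + t. Camera axes: x right, y down, z forward; pixel columns grow to the right and rows downward; lengths in m; the calibration is good to about 2 mm. A picture is of the moment at which its call begins. There is no depth.
- arm.hand_in(): hands the job in; it is judged then, once.
The state is a dict: "clock": time; "q": joint angles; "joint_velocities": joint speeds; "effort": joint torques, N m; "tcp_pos": TCP position; "eef_rot": TCP orientation; "ft_force": force on the tool from outside, world axes, zero at the start; "torque": the same for the moment, N m; "width": opening from 0.0 (shut) to 1.0 (fully open); "gripper_force": force on a finger pad.
Only numpy, scipy, OpenCV 4.12 (cv2) and the standard library are available. Lean on these libraries where they do the work, as an engineer would, in place of code of your own. Each camera call takes 0.05 s, during which the arm holds its last target. There are 200 camera calls.

## Working session

There is one attempt and no reset: what is moved stays moved. The work goes in short steps, Python scripts to look and compute and a tool call to move; the robot and the scene stay as the last step left them, time stands still between calls to the robot, and variables do not carry over. Pictures are saved under pics/ and viewed, at most 10 in all, crops included, and the job is handed in when it is done.

Besides the shell and the picture viewer there is one more tool, called after ">>>" as name(argument=value, ...) on one line, values as JSON. step_arm: Moves the arm, as the interface text tells. Its arguments: {"type":"object","properties":{"commands":{"type":"array","items":{"type":"number"}},"jaw":{"type":"number"},"force":{"type":"number"}},"required":["commands"]}

```bash
mkdir -p pics; python3 - <<'E'
from plant import arm,get_image
import cv2,numpy as np
for n in("scene","top"):
    d=get_image(n);cv2.imwrite(f"pics/{n}0.png",d["img"]);np.savez(f"{n}0.npz",**d)
    print(n,d["K"].round(1).tolist(),d["R"].round(3).tolist(),d["t"].round(3).tolist(),(-d["R"].T@d["t"]).round(3))
o=arm.get_obs();print(o["clock"],o["tcp_pos"],o["eef_rot"],o["width"],arm.tip_reach)
E
```

```text
scene [[379.0, 0.0, 249.3], [0.0, 379.0, 191.8], [0.0, 0.0, 1.0]] [[0.378, 0.926, -0.006], [0.708, -0.293, -0.643], [-0.597, 0.239, -0.766]] [-0.173, -0.267, 1.896] [ 1.386 -0.371  1.279]
top [[392.9, 0.0, 251.7], [0.0, 392.9, 191.6], [0.0, 0.0, 1.0]] [[-0.023, -1.0, -0.02], [-0.984, 0.026, -0.174], [0.175, 0.015, -0.985]] [0.011, 0.507, 1.591] [ 0.222 -0.027  1.655]
0.1 [0.1305544  0.53406573 0.25573245] [[-9.71385454e-01  2.37508144e-01 -4.25453157e-04]
 [ 2.37508477e-01  9.71384834e-01 -1.10773704e-03]
 [ 1.50182175e-04 -1.17708838e-03 -9.99999296e-01]] 1.0039352574358862 0.025
```

View pics/scene0.png

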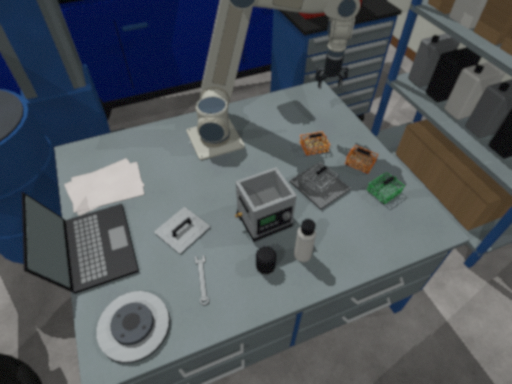

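View pics/top0.png

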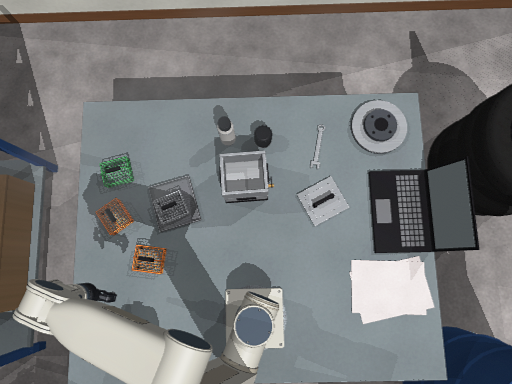

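Top view: the grey wire basket stands in the grey tray at (173,205). The look-alikes are orange at (149,259) and (114,215) and green at (116,170). The one on the tray fits the description because it is bare wire and stands on the drip tray. The cleaner is at (245,177) and the lid at (323,201). I'll confirm this in an enlarged crop.

```bash
python3 - <<'E'
import cv2,numpy as np
a=cv2.imread("pics/top0.png")[140:240,90:360];s=cv2.imread("pics/scene0.png")[140:250,150:400]
a=cv2.resize(a,(783,290),interpolation=cv2.INTER_CUBIC);s=cv2.resize(s,(700,308),interpolation=cv2.INTER_CUBIC)
o=np.zeros((598,783,3),np.uint8);o[:290]=a;o[290:,:700]=s
cv2.imwrite("pics/crop0.png",o)
E
```

```text
(no output)
```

View pics/crop0.png

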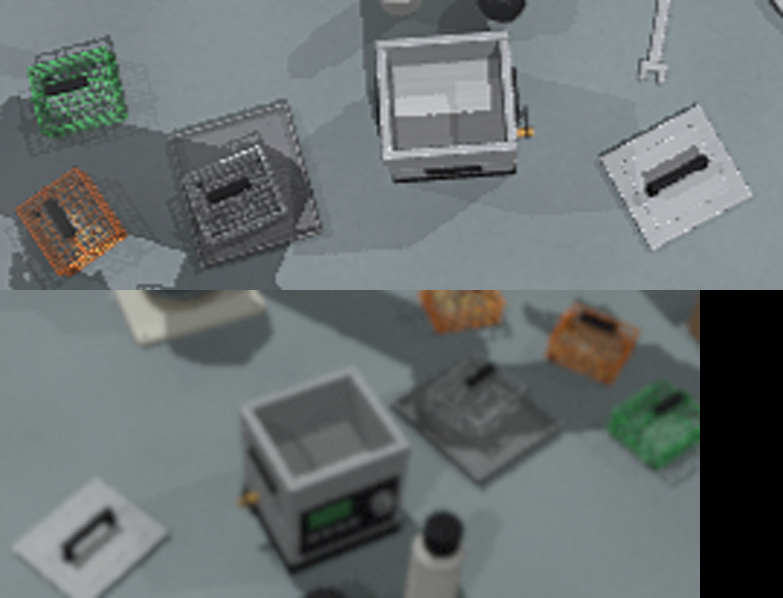

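The crop confirms it: a grey basket on the grey tray, with its grip at about crop (228,190), which is top pixel (168.6,205.5). The lid has a black bow handle at crop (677,174). The cleaner's mouth is open and empty.

```bash
cat >h.py <<'E'
import cv2,numpy as np
def cast(d,px,z):
    px=np.atleast_2d(px).astype(float)
    r=np.c_[px,np.ones(len(px))]@np.linalg.inv(d["K"]).T@d["R"]; c=-d["R"].T@d["t"]
    return (c+r*((z-c[2])/r[:,2])[:,None])[:,:2]
def proj(d,X):
    p=d["K"]@(d["R"]@np.asarray(X,float)+d["t"]);return p[:2]/p[2]
def tri(d1,p1,d2,p2):
    P=[d["K"]@np.c_[d["R"],d["t"]] for d in(d1,d2)]
    X=cv2.triangulatePoints(*P,np.array(p1,float).reshape(2,1),np.array(p2,float).reshape(2,1)).ravel();return X[:3]/X[3]
def blob(img,roi,lo,hi,scale=6):
    "largest blob with grey in lo..hi inside roi (x0,y0,x1,y1): contour in full-image px, upsampled"
    x0,y0,x1,y1=roi;g=cv2.cvtColor(img[y0:y1,x0:x1],cv2.COLOR_BGR2GRAY)
    g=cv2.resize(g,None,fx=scale,fy=scale,interpolation=cv2.INTER_CUBIC)
    c,_=cv2.findContours(cv2.inRange(g,lo,hi),cv2.RETR_EXTERNAL,cv2.CHAIN_APPROX_NONE)
    c=max(c,key=cv2.contourArea)[:,0]; return (c+.5)/scale-.5+[x0,y0]
def rect(P):
    (c,s,a)=cv2.minAreaRect((np.asarray(P)*1000).astype(np.float32)); 
    return np.round(c,1),np.round(s,1),round(a,1)
E
python3 - <<'E'
from h import *
T=np.load("top0.npz");S=np.load("scene0.npz")
ti,si=T["img"],S["img"]
for n,rt,rs,z in(("basket grip",(160,196,182,216),(312,268//1-100,332,180),.08),("lid grip",(308,188,338,214),(168,212,196,242),.0355)):
    a=blob(ti,rt,0,45)
    print(n,"top",rect(cast(T,a,z+.006)),rect(a/1000))
    try:
        rs=(310,162,332,182) if n[0]=='b' else rs
        b=blob(si,rs,0,60);print(" scene",rect(cast(S,b,z+.003)),rect(b/1000))
        print(" tri",tri(T,cv2.minAreaRect(a.astype(np.float32))[0],S,cv2.minAreaRect(b.astype(np.float32))[0]).round(4))
    except Exception as e:print(e)
for th in(140,155,170):
    a=blob(ti,(216,148,276,205),th,255);print("rim",th,rect(cast(T,a,.21)))
    a=blob(ti,(294,170,352,230),th,255);print("lid",th,rect(cast(T,a,.0105)))
# inner mouth of tank: corners picked in crop
c=np.array([(377,41),(508,33),(517,150),(388,157)])/2.9+[90,140]
print("rimpick",(cast(T,c,.21)*1000).round(0).tolist())
for th in (100,115,130):
    g=cv2.cvtColor(ti,cv2.COLOR_BGR2GRAY)
print(g[176,214:278].tolist());print(g[145:206,240].tolist())
E
```

```text
basket grip top (array([451.8, 335.9]), array([18.5, 63.2]), 22.1) (array([168.5, 205.5]), array([ 4.5, 15.7]), 66.9)
 scene (array([459.4, 334.9]), array([28.7, 62.9]), 13.7) (array([321.1, 170.1]), array([ 5.7, 12.1]), 59.6)
 tri [0.4536 0.3389 0.0756]
lid grip top (array([ 464.6, -295.8]), array([17.6, 98.3]), 27.1) (array([323. , 200.1]), array([ 4.3, 23.4]), 61.4)
 scene (array([ 485.4, -302.6]), array([25.1, 95.1]), 27.7) (array([181. , 227.3]), array([ 5.4, 22.7]), 48.9)
 tri [ 0.4684 -0.3012  0.0141]
rim 140 (array([553.6,  15.7]), array([160.7, 196.1]), 2.9)
lid 140 (array([ 473.5, -300.6]), array([246.6, 259.4]), 87.6)
rim 155 (array([560.6,  31.2]), array([ 68.1, 125.4]), 2.9)
lid 155 (array([ 467.6, -299.9]), array([156.3, 170.5]), 27.7)
rim 170 (array([555.6,  31.7]), array([ 63.3, 126.4]), 8.1)
lid 170 (array([ 467.6, -299.7]), array([155.2, 168.8]), 27.7)
rimpick [[626.0, 113.0], [632.0, -59.0], [476.0, -66.0], [471.0, 100.0]]
[123, 123, 125, 126, 91, 65, 43, 163, 180, 187, 116, 96, 179, 192, 189, 188, 191, 192, 191, 192, 192, 192, 193, 192, 192, 193, 193, 193, 192, 193, 192, 173, 167, 168, 178, 180, 180, 179, 180, 180, 181, 181, 180, 181, 185, 128, 106, 108, 109, 77, 173, 184, 191, 101, 43, 122, 112, 103, 126, 131, 133, 132, 132, 132]
[87, 86, 87, 88, 94, 83, 87, 136, 171, 181, 102, 107, 110, 110, 109, 108, 113, 161, 164, 167, 168, 166, 164, 169, 168, 165, 163, 183, 191, 191, 192, 193, 191, 194, 143, 116, 118, 120, 119, 120, 118, 118, 118, 118, 121, 108, 171, 183, 164, 111, 107, 109, 114, 41, 19, 67, 18, 112, 117, 115, 115]
```

>>> step_arm(commands=[-0.036, -0.0115, 0, 0, 0, 0, -0.036, -0.0115, 0, 0, 0, 0, -0.036, -0.0115, 0, 0, 0, 0, -0.036, -0.0115, 0, 0, 0, 0, -0.036, -0.0115, 0, 0, 0, 0, -0.036, -0.0115, 0, 0, 0, 0, -0.036, -0.0115, 0, 0, 0, 0, -0.036, -0.0115, 0, 0, 0, 0, -0.036, -0.0115, 0, 0, 0, 0, -0.036, -0.0115, 0, 0, 0, 0], jaw=0.06)

```text
clock: 1.1
tcp_pos: [0.4541, 0.3359, 0.256]
eef_rot: [[-0.971, 0.238, -0.001], [0.238, 0.971, -0.0], [0.001, -0.0, -1.0]]
ft_force: [-0.6, 1.4, 0.6]
width: 0.702
gripper_force: 0.0
```

>>> step_arm(commands=[0, 0, 0, 0, 0, 0.118, 0, 0, 0, 0, 0, 0.118, 0, 0, 0, 0, 0, 0.118, 0, 0, 0, 0, 0, 0.118, 0, 0, 0, 0, 0, 0.118, 0, 0, 0, 0, 0, 0.118, 0, 0, 0, 0, 0, 0.118, 0, 0, 0, 0, 0, 0.118, 0, 0, 0, 0, 0, 0])

```text
clock: 2.0
tcp_pos: [0.4529, 0.337, 0.2559]
eef_rot: [[-0.376, 0.927, -0.001], [0.927, 0.376, -0.0], [-0.0, -0.001, -1.0]]
ft_force: [-0.6, -1.3, -0.1]
width: 0.707
gripper_force: 0.0
```

```bash
cat >>h.py <<'E'
def delta(o,p,yaw):
    "shift in tool axes to reach world TCP p, with tool upright, y axis at yaw (deg, mod 180); tilt fix too"
    R=np.array(o["eef_rot"]);d=np.array(p)-o["tcp_pos"]
    from scipy.spatial.transform import Rotation as Ro
    best=None
    for k in(0,180):
        a=np.radians(yaw+k);y=np.array([np.cos(a),np.sin(a),0]);z=np.array([0,0,-1.]);G=np.c_[np.cross(y,z),y,z]
        v=Ro.from_matrix(R.T@G).as_rotvec()
        if best is None or np.linalg.norm(v)<np.linalg.norm(best):best=v
    print("shift tool",(R.T@d).round(4),"turn",best.round(4),"| tcp",np.round(o["tcp_pos"],4),"yawY",np.degrees(np.arctan2(R[1,1],R[0,1])).round(2),"clk",o["clock"],"F",np.round(o["ft_force"],1),"w",o["width"])
E
python3 - <<'E'
from h import *
from plant import arm,get_image
T=get_image("top");np.savez("top1.npz",**T);cv2.imwrite("pics/top1.png",T["img"])
delta(arm.get_obs(),[.4525,.337,.095],22)
T=np.load("top0.npz")
g=cv2.cvtColor(T["img"],cv2.COLOR_BGR2GRAY).astype(float)
def cross(v,lv):  # subpixel crossings
    s=v-lv;i=np.where(s[:-1]*s[1:]<0)[0];return i+s[i]/(s[i]-s[i+1])
E_={}
L=[];Rr=[];Li=[];Ri=[]
for r in range(158,190):
    c=cross(g[r,214:278],150.)+214
    if len(c)>3:L.append((c[0],r));Li.append((c[1],r));
    c=c[c<272]
    Rr.append((c[-1],r));Ri.append((c[-2],r))
U=[];Ui=[];D=[];Di=[]
for k in range(227,262):
    c=cross(g[146:204,k],145.)+146
    U.append((k,c[0]));Ui.append((k,c[1]));D.append((k,c[-1]));Di.append((k,c[-2]))
res={}
for n,P in dict(L=L,Li=Li,R=Rr,Ri=Ri,U=U,Ui=Ui,D=D,Di=Di).items():
    W=cast(T,np.array(P),.21)
    ax=0 if n[0] in"LR" else 1   # L/R lines run along world x
    u,v=W[:,ax],W[:,1-ax]
    for _ in range(4):
        p=np.polyfit(u,v,1);e=abs(v-np.polyval(p,u));k=e<=max(np.quantile(e,.85),.001);u,v=u[k],v[k]
    res[n]=p;print(n,p.round(4),len(u),"rms mm",(e.std()*1e3).round(2), "at mid",np.polyval(p,.55 if ax==0 else .022).round(4))
E
```

```text
shift tool [ 0.0002 -0.0003  0.161 ] turn [-0.0006  0.0001  0.0055] | tcp [0.4529 0.337  0.256 ] yawY 22.31 clk 2.05 F [ 0.8 -0.4  0.2] w 0.702133820676729
L [0.0541 0.0814] 22 rms mm 0.26 at mid 0.1112
Li [0.0544 0.0721] 26 rms mm 0.27 at mid 0.102
R [ 0.061  -0.0936] 17 rms mm 0.26 at mid -0.06
Ri [ 0.0445 -0.0756] 21 rms mm 0.27 at mid -0.0511
U [-0.0485  0.6334] 33 rms mm 0.3 at mid 0.6324
Ui [-0.0508  0.6237] 24 rms mm 0.27 at mid 0.6226
D [-0.0551  0.4759] 31 rms mm 0.3 at mid 0.4746
Di [-0.0626  0.4862] 20 rms mm 0.28 at mid 0.4848
```

>>> step_arm(commands=[0, 0, 0.03, 0, 0, 0, 0, 0, 0.03, 0, 0, 0, 0, 0, 0.03, 0, 0, 0, 0, 0, 0.03, 0, 0, 0, 0, 0, 0.02, 0, 0, 0, 0, 0, 0.014, 0, 0, 0, 0, 0, 0.008, 0, 0, 0, 0, 0, 0.006, 0, 0, 0, 0, 0, 0, 0, 0, 0])

```text
clock: 2.95
tcp_pos: [0.4529, 0.337, 0.0879]
eef_rot: [[-0.378, 0.926, -0.001], [0.926, 0.378, -0.0], [-0.0, -0.001, -1.0]]
ft_force: [-0.6, -0.1, -0.2]
width: 0.702
gripper_force: 0.0
```

>>> step_arm(commands=[0, 0, 0, 0, 0, 0, 0, 0, 0, 0, 0, 0, 0, 0, 0, 0, 0, 0, 0, 0, 0, 0, 0, 0, 0, 0, 0, 0, 0, 0, 0, 0, 0, 0, 0, 0, 0, 0, 0, 0, 0, 0], jaw=0.0, force=50)

```text
clock: 3.65
tcp_pos: [0.4535, 0.3373, 0.0888]
eef_rot: [[-0.377, 0.926, 0.001], [0.926, 0.377, 0.001], [0.0, 0.001, -1.0]]
ft_force: [2.9, 1.5, 4.3]
width: 0.173
gripper_force: 53.9
```

>>> step_arm(commands=[0, 0, -0.01, 0, 0, 0, 0, 0, -0.02, 0, 0, 0, 0, 0, -0.025, 0, 0, 0, 0, 0, -0.025, 0, 0, 0, 0, 0, -0.025, 0, 0, 0, 0, 0, -0.025, 0, 0, 0, 0, 0, -0.025, 0, 0, 0, 0, 0, -0.025, 0, 0, 0, 0, 0, -0.025, 0, 0, 0, 0, 0, -0.02, 0, 0, 0, 0, 0, -0.01, 0, 0, 0, 0, 0, 0, 0, 0, 0])

```text
clock: 4.85
tcp_pos: [0.4529, 0.3371, 0.3241]
eef_rot: [[-0.378, 0.926, 0.001], [0.926, 0.378, 0.0], [0.0, 0.001, -1.0]]
ft_force: [-0.0, 0.7, -2.3]
width: 0.175
gripper_force: 52.8
```

```bash
python3 - <<'E'
from h import *
from plant import arm,get_image
S=get_image("scene");np.savez("s2.npz",**S);T=get_image("top");np.savez("t2.npz",**T)
delta(arm.get_obs(),[.5536,.0257,.32],3)
a=cv2.resize(T["img"][140:240,90:290],(600,300),interpolation=cv2.INTER_CUBIC);s=cv2.resize(S["img"][90:210,230:430],(500,300),interpolation=cv2.INTER_CUBIC)
o=np.zeros((600,600,3),np.uint8);o[:300]=a;o[300:,:500]=s;cv2.imwrite("pics/c2.png",o)
E
```

```text
shift tool [-0.3263 -0.024   0.0024] turn [-0.0017  0.0005  0.3347] | tcp [0.4527 0.3369 0.3223] yawY 22.18 clk 4.95 F [ 0.  -0.1 -3.5] w 0.17259894073993484
```

View pics/c2.png

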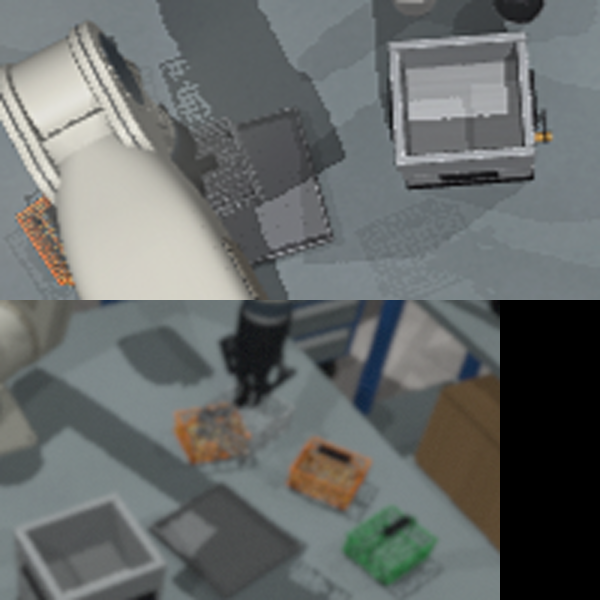

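The basket is held: the opening is about 15 mm, the weight shows on the wrist, and the tray is empty in the picture. Now carrying it to the tank.

>>> step_arm(commands=[-0.015, -0.001, -0.003, 0, 0, 0, -0.03, -0.002, -0.003, 0, 0, 0, -0.03, -0.002, 0, 0, 0, 0, -0.032, -0.003, 0, 0, 0, 0, -0.032, -0.003, 0, 0, 0, 0, -0.032, -0.003, 0, 0, 0, 0, -0.032, -0.003, 0, 0, 0, 0, -0.032, -0.003, 0, 0, 0, 0, -0.03, -0.002, 0, 0, 0, 0, -0.03, -0.001, 0, 0, 0, 0, -0.02, -0.001, 0, 0, 0, 0, -0.011, 0, 0, 0, 0, 0])

```text
clock: 6.15
tcp_pos: [0.5539, 0.0239, 0.3282]
eef_rot: [[-0.376, 0.927, -0.002], [0.927, 0.376, -0.0], [0.001, -0.002, -1.0]]
ft_force: [-1.1, -0.3, -2.7]
width: 0.173
gripper_force: 52.8
```

>>> step_arm(commands=[0, 0, 0, 0, 0, 0.06, 0, 0, 0, 0, 0, 0.08, 0, 0, 0, 0, 0, 0.08, 0, 0, 0, 0, 0, 0.075, 0, 0, 0, 0, 0, 0.04, 0, 0, 0, 0, 0, 0, 0, 0, 0, 0, 0, 0])

```text
clock: 6.85
tcp_pos: [0.5536, 0.0262, 0.329]
eef_rot: [[-0.054, 0.999, -0.001], [0.999, 0.054, 0.0], [0.0, -0.001, -1.0]]
ft_force: [0.7, 1.2, -2.4]
width: 0.178
gripper_force: 52.7
```

```bash
python3 - <<'E'
from h import *
from plant import arm,get_image
S=get_image("scene");np.savez("s3.npz",**S);T=get_image("top")
delta(arm.get_obs(),[.5536,.0257,.20],3)
a=cv2.resize(T["img"][120:220,190:300],(352,320),interpolation=cv2.INTER_CUBIC);s=cv2.resize(S["img"][130:250,210:330],(400,400),interpolation=cv2.INTER_CUBIC)
o=np.zeros((400,760,3),np.uint8);o[:320,:352]=a;o[:,360:]=s;cv2.imwrite("pics/c3.png",o)
E
```

```text
shift tool [-5.000e-04 -1.000e-04  1.291e-01] turn [-0.0003 -0.0001  0.0008] | tcp [0.5537 0.0262 0.3291] yawY 3.04 clk 6.95 F [ 0.3  0.5 -1.9] w 0.17636969741389746
```

View pics/c3.png

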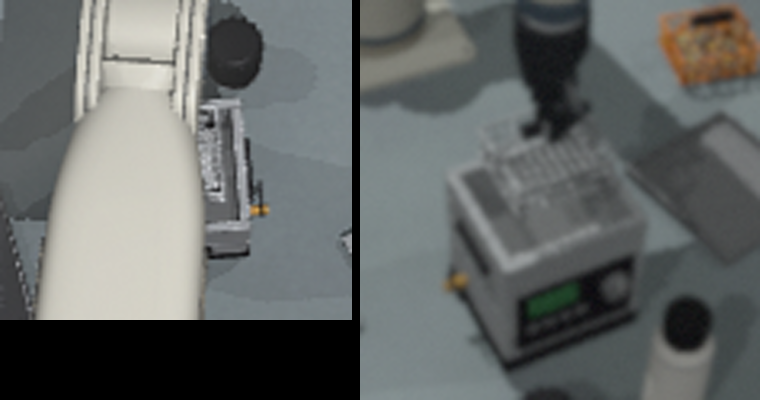

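The basket hangs level over the mouth; in the scene crop it is centred at about (550,165) inside the rim. Lowering it.

>>> step_arm(commands=[0, 0, 0.01, 0, 0, 0, 0, 0, 0.015, 0, 0, 0, 0, 0, 0.015, 0, 0, 0, 0, 0, 0.015, 0, 0, 0, 0, 0, 0.015, 0, 0, 0, 0, 0, 0.015, 0, 0, 0, 0, 0, 0.015, 0, 0, 0, 0, 0, 0.012, 0, 0, 0, 0, 0, 0.008, 0, 0, 0, 0, 0, 0, 0, 0, 0])

```text
clock: 7.95
tcp_pos: [0.5533, 0.0262, 0.2081]
eef_rot: [[-0.052, 0.999, -0.002], [0.999, 0.052, 0.0], [0.0, -0.002, -1.0]]
ft_force: [-0.6, -0.3, -2.4]
width: 0.172
gripper_force: 52.7
```

>>> step_arm(commands=[0, 0, 0.002, 0, 0, 0, 0, 0, 0.002, 0, 0, 0, 0, 0, 0.002, 0, 0, 0, 0, 0, 0.002, 0, 0, 0, 0, 0, 0.002, 0, 0, 0, 0, 0, 0.001, 0, 0, 0, 0, 0, 0, 0, 0, 0])

```text
clock: 8.65
tcp_pos: [0.5538, 0.0261, 0.1981]
eef_rot: [[-0.052, 0.999, -0.0], [0.999, 0.052, 0.0], [0.0, -0.0, -1.0]]
ft_force: [0.1, -0.2, -3.7]
width: 0.173
gripper_force: 52.8
```

>>> step_arm(commands=[0, 0, 0.001, 0, 0, 0, 0, 0, 0.001, 0, 0, 0, 0, 0, 0, 0, 0, 0])

```text
clock: 8.95
tcp_pos: [0.5538, 0.0261, 0.1961]
eef_rot: [[-0.052, 0.999, -0.0], [0.999, 0.052, 0.0], [0.0, -0.0, -1.0]]
ft_force: [-0.0, 0.0, -2.0]
width: 0.177
gripper_force: 52.8
```

>>> step_arm(commands=[0, 0, 0.001, 0, 0, 0, 0, 0, 0, 0, 0, 0])

```text
clock: 9.15
tcp_pos: [0.5541, 0.0261, 0.1957]
eef_rot: [[-0.052, 0.999, 0.001], [0.999, 0.052, -0.0], [-0.0, 0.001, -1.0]]
ft_force: [0.2, 0.2, 1.4]
width: 0.174
gripper_force: 53.3
```

>>> step_arm(commands=[0, 0, 0.001, 0, 0, 0, 0, 0, 0, 0, 0, 0])

```text
clock: 9.35
tcp_pos: [0.5542, 0.0261, 0.1956]
eef_rot: [[-0.052, 0.999, 0.002], [0.999, 0.052, -0.0], [-0.0, 0.002, -1.0]]
ft_force: [-1.5, -0.1, 9.4]
width: 0.176
gripper_force: 54.4
```

Floor contact came at the expected height. Releasing and rising.

>>> step_arm(commands=[0, 0, -0.001, 0, 0, 0, 0, 0, 0, 0, 0, 0, 0, 0, 0, 0, 0, 0, 0, 0, 0, 0, 0, 0, 0, 0, 0, 0, 0, 0], jaw=0.045)

```text
clock: 9.85
tcp_pos: [0.5538, 0.0261, 0.1951]
eef_rot: [[-0.052, 0.999, -0.0], [0.999, 0.052, 0.0], [0.0, -0.0, -1.0]]
ft_force: [-0.6, -0.5, -0.6]
width: 0.533
gripper_force: 0.0
```

>>> step_arm(commands=[0, 0, -0.005, 0, 0, 0, 0, 0, -0.01, 0, 0, 0, 0, 0, -0.015, 0, 0, 0, 0, 0, -0.02, 0, 0, 0, 0, 0, -0.025, 0, 0, 0, 0, 0, -0.025, 0, 0, 0, 0, 0, -0.02, 0, 0, 0, 0, 0, 0, 0, 0, 0])

```text
clock: 10.65
tcp_pos: [0.5545, 0.026, 0.3189]
eef_rot: [[-0.052, 0.999, 0.005], [0.999, 0.052, -0.001], [-0.001, 0.005, -1.0]]
ft_force: [0.4, -0.1, -0.3]
width: 0.525
gripper_force: 0.0
```

```bash
python3 - <<'E'
from h import *
from plant import arm
delta(arm.get_obs(),[.4676,-.2998,.15],27.7)
E
```

```text
shift tool [-0.3207 -0.1047  0.1686] turn [ 0.0051  0.002  -0.4314] | tcp [0.5545 0.026  0.3189] yawY 2.98 clk 10.65 F [ 0.4 -0.1 -0.3] w 0.5250825888276478
```

>>> step_arm(commands=[-0.02, -0.006, 0, 0, 0, 0, -0.03, -0.01, 0, 0, 0, 0, -0.03, -0.01, 0, 0, 0, 0, -0.03, -0.01, 0, 0, 0, 0, -0.03, -0.01, 0, 0, 0, 0, -0.03, -0.01, 0, 0, 0, 0, -0.03, -0.01, 0, 0, 0, 0, -0.03, -0.01, 0, 0, 0, 0, -0.03, -0.01, 0, 0, 0, 0, -0.03, -0.01, 0, 0, 0, 0, -0.03, -0.009, 0, 0, 0, 0, 0, 0, 0, 0, 0, 0])

```text
clock: 11.85
tcp_pos: [0.4647, -0.3019, 0.3145]
eef_rot: [[-0.049, 0.999, -0.001], [0.999, 0.049, -0.0], [0.0, -0.001, -1.0]]
ft_force: [0.4, 0.1, -0.1]
width: 0.53
gripper_force: 0.0
```

>>> step_arm(commands=[0, 0, 0.02, 0.005, 0.002, 0, 0, 0, 0.03, 0, 0, -0.09, 0, 0, 0.03, 0, 0, -0.1, 0, 0, 0.03, 0, 0, -0.1, 0, 0, 0.03, 0, 0, -0.1, 0, 0, 0.03, 0, 0, -0.041, 0, 0, 0, 0, 0, 0, 0, 0, 0, 0, 0, 0])

```text
clock: 12.65
tcp_pos: [0.465, -0.2982, 0.1458]
eef_rot: [[-0.464, 0.886, -0.005], [0.886, 0.464, 0.002], [0.004, -0.004, -1.0]]
ft_force: [0.4, -0.3, -0.3]
width: 0.531
gripper_force: 0.0
```

```bash
python3 - <<'E'
from h import *
from plant import arm,get_image
S=get_image("scene");T=get_image("top");np.savez("t4.npz",**T)
delta(arm.get_obs(),[.4676,-.2998,.05],27.7)
s=cv2.resize(S["img"][150:270,130:330],(600,360),interpolation=cv2.INTER_CUBIC)
a=cv2.resize(T["img"][145:210,210:280],(258,240),interpolation=cv2.INTER_CUBIC)
o=np.zeros((600,600,3),np.uint8);o[:360]=s;o[360:,:258]=a;cv2.imwrite("pics/c4.png",o)
E
```

```text
shift tool [-0.0018  0.0017  0.097 ] turn [-0.0028 -0.0017 -0.0013] | tcp [ 0.4656 -0.299   0.147 ] yawY 27.63 clk 12.75 F [-0.1  0.3  0.9] w 0.5243272462624099
```

View pics/c4.png

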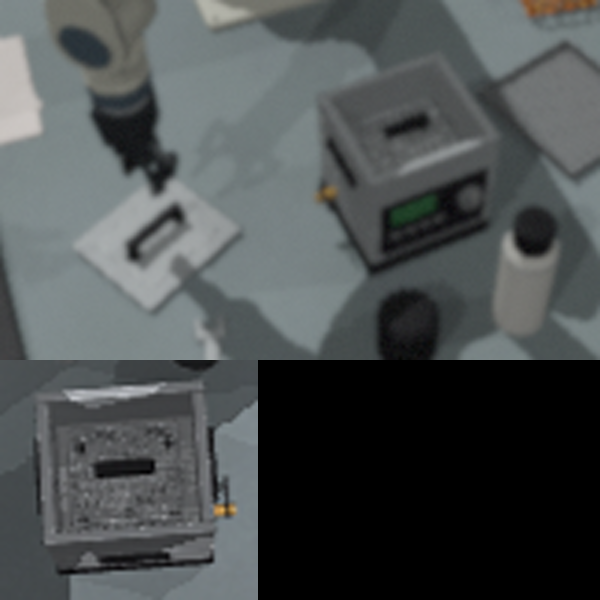

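The basket stands squarely in the tank, with its grip at crop (125,467), centred. The gripper is above the lid handle, which is at crop (157,232).

>>> step_arm(commands=[-0.001, 0.001, 0.02, -0.002, -0.002, 0, -0.001, 0.001, 0.025, 0, 0, 0, 0, 0, 0.02, 0, 0, 0, 0, 0, 0.015, 0, 0, 0, 0, 0, 0.01, 0, 0, 0, 0, 0, 0.008, 0, 0, 0, 0, 0, 0.004, 0, 0, 0, 0, 0, 0, 0, 0, 0])

```text
clock: 13.55
tcp_pos: [0.4674, -0.2995, 0.0434]
eef_rot: [[-0.464, 0.886, -0.002], [0.886, 0.464, 0.001], [0.002, -0.002, -1.0]]
ft_force: [-0.1, -0.8, -0.3]
width: 0.531
gripper_force: 0.0
```

>>> step_arm(commands=[0, 0, 0, 0, 0, 0, 0, 0, 0, 0, 0, 0, 0, 0, 0, 0, 0, 0, 0, 0, 0, 0, 0, 0, 0, 0, 0, 0, 0, 0, 0, 0, 0, 0, 0, 0], jaw=0.0, force=70)

```text
clock: 14.15
tcp_pos: [0.4677, -0.2997, 0.0441]
eef_rot: [[-0.464, 0.886, -0.001], [0.886, 0.464, 0.0], [0.0, -0.001, -1.0]]
ft_force: [-0.8, 1.9, 5.8]
width: 0.168
gripper_force: 69.2
```

>>> step_arm(commands=[0, 0, -0.005, 0, 0, 0, 0, 0, -0.012, 0, 0, 0, 0, 0, -0.02, 0, 0, 0, 0, 0, -0.028, 0, 0, 0, 0, 0, -0.03, 0, 0, 0, 0, 0, -0.03, 0, 0, 0, 0, 0, -0.03, 0, 0, 0, 0, 0, -0.03, 0, 0, 0, 0, 0, -0.03, 0, 0, 0, 0, 0, -0.03, 0, 0, 0, 0, 0, -0.02, 0, 0, 0, 0, 0, 0, 0, 0, 0])

```text
clock: 15.35
tcp_pos: [0.4682, -0.3, 0.3116]
eef_rot: [[-0.464, 0.886, 0.001], [0.886, 0.464, -0.002], [-0.003, 0.0, -1.0]]
ft_force: [-0.1, -0.1, -3.3]
width: 0.17
gripper_force: 68.5
```

```bash
python3 - <<'E'
from h import *
from plant import arm,get_image
S=get_image("scene");np.savez("s5.npz",**S);T=get_image("top");np.savez("t5.npz",**T)
o=arm.get_obs();delta(o,[.5536,.0257,.31],3)
z=o["tcp_pos"][2]-.0441+.0105
for th in(140,155,170):
    a=blob(T["img"],(285,150,375,245),th,255);print("lid",th,rect(cast(T,a,z)))
a=cv2.resize(T["img"][140:250,270:380],(400,400),interpolation=cv2.INTER_CUBIC);s=cv2.resize(S["img"][100:240,130:270],(400,400),interpolation=cv2.INTER_CUBIC)
cv2.imwrite("pics/c5.png",np.hstack([a,s]))
E
```

```text
shift tool [ 0.248   0.2271 -0.0019] turn [-0.0022 -0.0016  0.4306] | tcp [ 0.4676 -0.2995  0.308 ] yawY 27.67 clk 15.45 F [-0.5  0.3 -3.8] w 0.17269679475514974
lid 140 (array([ 427.1, -301.2]), array([171.3, 472.8]), 47.0)
lid 155 (array([ 426.8, -301.6]), array([168.7, 472.7]), 47.1)
lid 170 (array([ 425.6, -302.7]), array([165.1, 472.8]), 47.0)
```

View pics/c5.png

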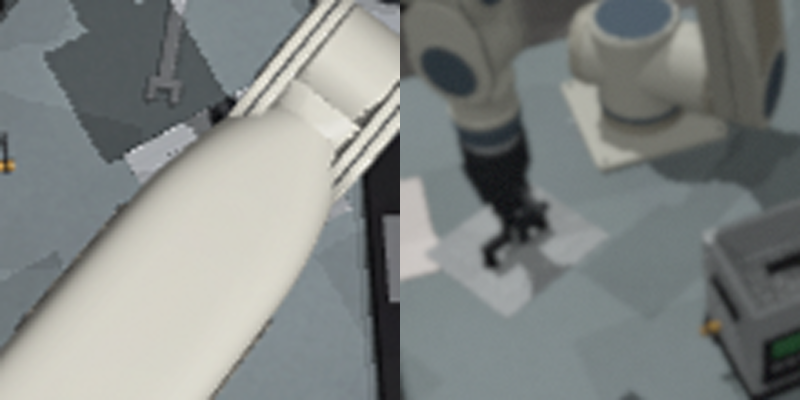

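The lid is held level in the scene crop. Moving it over the tank and turning it.

>>> step_arm(commands=[0.01, 0.009, 0, 0, 0, 0, 0.02, 0.018, 0, 0, 0, 0, 0.024, 0.022, 0, 0, 0, 0, 0.024, 0.022, 0, 0, 0, 0, 0.024, 0.022, 0, 0, 0, 0, 0.024, 0.022, 0, 0, 0, 0, 0.024, 0.022, 0, 0, 0, 0, 0.024, 0.022, 0, 0, 0, 0, 0.024, 0.022, 0, 0, 0, 0, 0.024, 0.022, 0, 0, 0, 0, 0.018, 0.017, 0, 0, 0, 0, 0.008, 0.007, 0, 0, 0, 0])

```text
clock: 16.65
tcp_pos: [0.5533, 0.0281, 0.307]
eef_rot: [[-0.467, 0.884, -0.005], [0.884, 0.467, 0.002], [0.004, -0.003, -1.0]]
ft_force: [-0.0, -1.1, -2.9]
width: 0.168
gripper_force: 68.5
```

>>> step_arm(commands=[0, 0, 0, 0, 0, 0.04, 0, 0, 0, 0, 0, 0.08, 0, 0, 0, 0, 0, 0.09, 0, 0, 0, 0, 0, 0.09, 0, 0, 0, 0, 0, 0.08, 0, 0, 0, 0, 0, 0.05, 0, 0, 0, 0, 0, 0, 0, 0, 0, 0, 0, 0])

```text
clock: 17.45
tcp_pos: [0.5534, 0.0254, 0.3078]
eef_rot: [[-0.054, 0.999, -0.004], [0.999, 0.054, 0.001], [0.001, -0.003, -1.0]]
ft_force: [-0.8, 0.0, -3.3]
width: 0.17
gripper_force: 68.5
```

```bash
python3 - <<'E'
from h import *
from plant import arm
delta(arm.get_obs(),[.5536,.0257,.266],3.0)
E
```

```text
shift tool [0.0003 0.0004 0.0418] turn [-0.0035 -0.0012  0.002 ] | tcp [0.5534 0.0254 0.3078] yawY 3.11 clk 17.45 F [-0.8  0.  -3.3] w 0.16954784964386474
```

>>> step_arm(commands=[0, 0, 0.01, -0.003, -0.001, 0, 0, 0, 0.015, 0, 0, 0, 0, 0, 0.012, 0, 0, 0, 0, 0, 0.008, 0, 0, 0.002, 0, 0, 0.004, 0, 0, 0, 0, 0, 0, 0, 0, 0, 0, 0, 0, 0, 0, 0])

```text
clock: 18.15
tcp_pos: [0.5539, 0.0254, 0.2597]
eef_rot: [[-0.051, 0.999, 0.001], [0.999, 0.051, -0.0], [-0.0, 0.001, -1.0]]
ft_force: [0.4, 0.5, -3.2]
width: 0.169
gripper_force: 68.5
```

```bash
python3 - <<'E'
from h import *
from plant import arm,get_image
S=get_image("scene");np.savez("s6.npz",**S);T=get_image("top");np.savez("t6.npz",**T)
o=arm.get_obs();delta(o,[.5536,.0257,.2461],3.0)
a=cv2.resize(T["img"][130:210,200:290],(360,320),interpolation=cv2.INTER_CUBIC);s=cv2.resize(S["img"][155:245,225:315],(440,440),interpolation=cv2.INTER_CUBIC)
q=np.zeros((440,800,3),np.uint8);q[:320,:360]=a;q[:,360:]=s;cv2.imwrite("pics/c6.png",q)
E
```

```text
shift tool [ 0.0003 -0.0004  0.0138] turn [ 0.0016  0.0001 -0.0013] | tcp [0.554  0.0254 0.2599] yawY 2.93 clk 18.25 F [ 0.5 -0.4 -3. ] w 0.17066517233688813
```

View pics/c6.png

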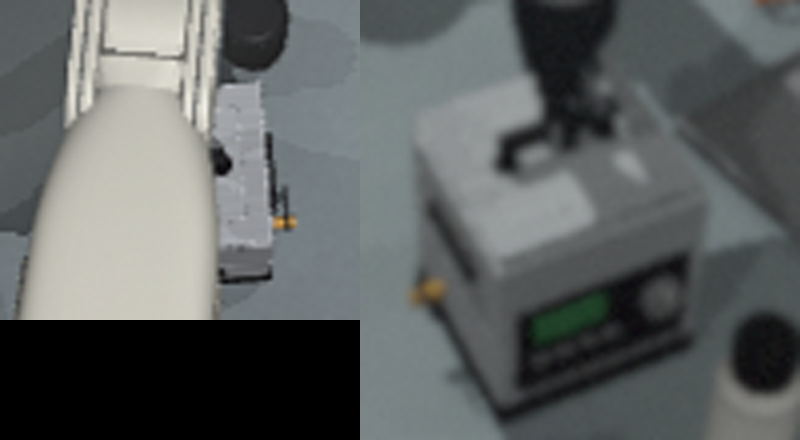

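The lid lines up with the box in both views. Lowering it gently while watching the force.

>>> step_arm(commands=[0, 0, 0.002, 0.001, 0, 0, 0, 0, 0.002, 0, 0, 0, 0, 0, 0.002, 0, 0, 0, 0, 0, 0, 0, 0, 0])

```text
clock: 18.65
tcp_pos: [0.5536, 0.0254, 0.253]
eef_rot: [[-0.051, 0.999, -0.001], [0.999, 0.051, 0.0], [0.0, -0.001, -1.0]]
ft_force: [0.5, -0.6, -3.0]
width: 0.17
gripper_force: 68.5
```

>>> step_arm(commands=[0, 0, 0.001, 0, 0, 0, 0, 0, 0.001, 0, 0, 0, 0, 0, 0.001, 0, 0, 0, 0, 0, 0, 0, 0, 0])

```text
clock: 19.05
tcp_pos: [0.5537, 0.0254, 0.2502]
eef_rot: [[-0.051, 0.999, -0.001], [0.999, 0.051, 0.0], [0.0, -0.001, -1.0]]
ft_force: [-0.5, 0.6, -2.8]
width: 0.172
gripper_force: 68.5
```

The step is in the mouth, 4 mm below the rim, with no contact.

>>> step_arm(commands=[0, 0, 0.001, 0, 0, 0, 0, 0, 0.001, 0, 0, 0, 0, 0, 0.001, 0, 0, 0, 0, 0, 0, 0, 0, 0])

```text
clock: 19.45
tcp_pos: [0.5537, 0.0254, 0.2472]
eef_rot: [[-0.051, 0.999, -0.001], [0.999, 0.051, -0.0], [0.0, -0.001, -1.0]]
ft_force: [-0.2, -0.8, -4.2]
width: 0.172
gripper_force: 68.5
```

>>> step_arm(commands=[0, 0, 0.001, 0, 0, 0, 0, 0, 0, 0, 0, 0])

```text
clock: 19.65
tcp_pos: [0.5537, 0.0254, 0.2462]
eef_rot: [[-0.051, 0.999, -0.0], [0.999, 0.051, 0.0], [0.0, -0.0, -1.0]]
ft_force: [-0.4, -0.1, -2.3]
width: 0.173
gripper_force: 68.5
```

>>> step_arm(commands=[0, 0, 0.001, 0, 0, 0, 0, 0, 0, 0, 0, 0])

```text
clock: 19.85
tcp_pos: [0.5537, 0.0254, 0.2461]
eef_rot: [[-0.051, 0.999, 0.001], [0.999, 0.051, -0.0], [-0.0, 0.001, -1.0]]
ft_force: [-2.0, 0.2, 4.3]
width: 0.167
gripper_force: 69.4
```

Seated at exactly the predicted height (0.2461). Releasing, backing straight off, then moving aside for a look.

>>> step_arm(commands=[0, 0, 0, 0, 0, 0, 0, 0, 0, 0, 0, 0, 0, 0, 0, 0, 0, 0, 0, 0, 0, 0, 0, 0, 0, 0, 0, 0, 0, 0], jaw=0.045)

```text
clock: 20.35
tcp_pos: [0.5538, 0.0254, 0.2453]
eef_rot: [[-0.051, 0.999, -0.0], [0.999, 0.051, -0.0], [0.0, -0.0, -1.0]]
ft_force: [-0.0, -0.8, -0.6]
width: 0.527
gripper_force: 0.0
```

>>> step_arm(commands=[0, 0, -0.005, 0, 0, 0, 0, 0, -0.01, 0, 0, 0, 0, 0, -0.015, 0, 0, 0, 0, 0, -0.02, 0, 0, 0, 0, 0, -0.025, 0, 0, 0, 0, 0, -0.015, 0, 0, 0, 0.03, 0, 0, 0, 0, 0, 0.04, 0, 0, 0, 0, 0, 0.045, 0, 0, 0, 0, 0, 0.045, 0, 0, 0, 0, 0, 0.045, 0, 0, 0, 0, 0, 0.03, 0, 0, 0, 0, 0])

```text
clock: 21.55
tcp_pos: [0.5412, 0.2628, 0.3363]
eef_rot: [[-0.052, 0.999, 0.0], [0.999, 0.052, 0.001], [0.001, 0.0, -1.0]]
ft_force: [0.6, -0.2, -1.1]
width: 0.528
gripper_force: 0.0
```

>>> step_arm(commands=[0, 0, 0, 0, 0, 0, 0, 0, 0, 0, 0, 0, 0, 0, 0, 0, 0, 0])

```text
clock: 21.85
tcp_pos: [0.5419, 0.2595, 0.3358]
eef_rot: [[-0.05, 0.999, 0.0], [0.999, 0.05, -0.0], [-0.0, 0.0, -1.0]]
ft_force: [-0.2, 0.3, -0.2]
width: 0.525
gripper_force: 0.0
```

```bash
python3 - <<'E'
from h import *
from plant import arm,get_image
S=get_image("scene");T=get_image("top")
for th in(130,140,150,160):
    a=blob(T["img"],(216,148,276,193),th,255);print("lid",th,rect(cast(T,a,.2125)))
o=arm.get_obs();print(o["tcp_pos"],o["clock"],o["ft_force"])
a=cv2.resize(T["img"][130:210,200:290],(360,320),interpolation=cv2.INTER_CUBIC);s=cv2.resize(S["img"][155:245,225:315],(440,440),interpolation=cv2.INTER_CUBIC)
q=np.zeros((440,800,3),np.uint8);q[:320,:360]=a;q[:,360:]=s;cv2.imwrite("pics/c7.png",q)
E
```

```text
lid 130 (array([552.9,  21.1]), array([159.6, 184.9]), 2.9)
lid 140 (array([553. ,  21.1]), array([158.7, 184.7]), 2.9)
lid 150 (array([552.8,  25.3]), array([158.8, 174.5]), 3.5)
lid 160 (array([554.3,  25. ]), array([177.1, 119.4]), 89.2)
[0.54200174 0.25907405 0.33577081] 21.95 [ 0.6521468  -0.75524162  0.76449242]
```

View pics/c7.png

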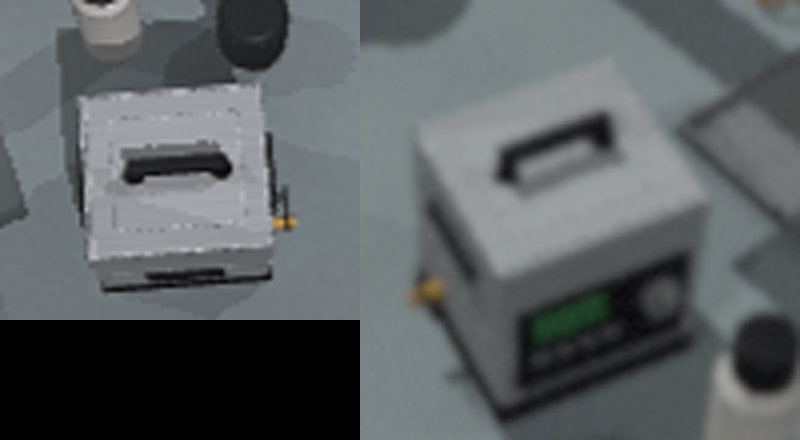

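The lid sits flat and centred: the measured centre is (553,25) mm, and the handle is at crop (178,165). The gripper is clear of everything.

```bash
python3 -c "
from plant import arm
print(arm.hand_in())"
```

```text
the job is handed in; nothing more can be done
None
```

The basket is standing flat on the tank floor, the lid is fully down and level on the rim, nothing else on the bench was touched, and the job was handed in at about 22 s.

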